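Latch a sample cell into the light path of a bench photometer

TASK

Put the sealed sample cell (the one with two glass faces) into the light path. Stand it in the flared loading end of the cell slide with its glass faces turned to the lamp side and the receiver side, then slide it along the channel between lamp and receiver, past the two spring catches and onto the sprung stop pin, until both catches have snapped out behind it and the pin holds it firmly back against them; then let go and take the hand away. The light head with its catches and stop is clamped at a different place along the slide each time, so go by feel, and push gently: while it is slid along the channel the glass cell must never be pressed against slide or head with more than 35 N. Leave the dark blank standing where it is.

Things in the scene. Friction and masses are not known exactly. Their poses are not given: they have to be found in the camera images.
- cell_slide: Fixed cell slide: grey base 180 x 130 x 8 mm with a straight channel along its x axis. Origin: centre of the underside. +x: from the open loading end to the stop; +y: lamp side; z up. Channel floor 10 mm, wall tops 22 mm above the bench, 32 mm between walls. All of it is under 53 mm high; over the channel behind the cell (20 mm either side of the centre line) fingers may reach down to 33 mm.
- load_spot (a point): Loading spot on the channel floor (z = 10 mm), at x = -60 mm of the slide, on the centre line: where the cell's underside centre is set down. The walls flare here, from 32 mm apart at x = -40 mm to 48 mm at x = -82 mm, and square the cell up as it is pushed in.
- narrows (a point): Point on the channel floor at x = -40 mm, where the parallel walls begin. Further on two spring catches of the light head stand 4 mm into the channel, 23 to 30 mm above the bench: ramped towards the cell, square towards the stop. The cell meets them about 46 mm before it is latched. Passing their ramps takes 1 to 4 N, then sliding 1 to 3 N. They snap out behind it when its rear face has passed.
- head_near (a point): Point on the channel floor at x = 0. The light head (yoke clamped astride the channel: lamp at +y, receiver at -y, cross beam with stop pin behind; light path along the slide's y, 36 mm above the bench) is NOT measured: its light path crosses the channel anywhere from this point to 30 mm beyond it (+x). Latched, the cell's centre is within 1.5 mm of the light path.
- channel_end (a point): Point on the channel floor at x = +88 mm. Nearer, in the head's cross beam, sits the sprung stop pin with an upright pad (20 to 52 mm above the bench). The cell meets it 4 mm before it is latched. It pushes back with 7 N at first touch, 9 N when latched, and is solid 2 mm beyond that: stop pushing at about 19 N. Keep hold of the cell as it slides: pushed high from behind it may tip.
- sample_cell: Sample cell: square metal frame 30 x 30 x 70 mm, upright, with a round dark cap (18 mm wide, 8 mm high); 0.11 to 0.23 kg. Glass windows with black gaskets in the faces along its own +y and -y, a dark dash on top beside the cap towards each; +x and -x faces plain metal. Origin: centre of the underside, z up. It also fits a quarter turn wrong, which blocks the light; half a turn is no matter.
- dark_blank: Bystander: solid metal block, 30 x 30 x 70 mm, plain on all four sides, no cap, only a small tapped hole in its top. Origin: centre of the underside. It and the cell may stand in each other's places.
Things that resemble listed ones, but are neither listed nor needed, are in the scene too. What is shaped like the sample_cell but blue or yellow is not meant.

How it is judged:
On the way:
1. the cell stands on the floor of the loading end, its glass faces turned to the lamp and receiver sides (x of sample_cell in the frame of cell_slide between -0.085 and -0.035 m and y of sample_cell in the frame of cell_slide between -0.012 and 0.012 m and z of sample_cell in the frame of cell_slide below 0.0135 m and angle between the y axis of sample_cell and the y axis of cell_slide, either way round below 0.35 rad and angle between sample_cell's own z axis and vertical below 0.12 rad), for 0.1 s.
At the end, for the whole second after the job is handed in: The cell stands upright on the channel floor (within 3 mm), within 3 mm of its centre line, glass faces square to the light path within 0.09 rad, at rest, held by the springs between stop pin and catches (bearing on slide and head with over 12 N in all; unlatched it is under 10 N) (contact force between sample_cell and cell_slide above 12 N and x of sample_cell in the frame of cell_slide between -0.004 and 0.034 m and y of sample_cell in the frame of cell_slide between -0.003 and 0.003 m and z of sample_cell in the frame of cell_slide below 0.013 m and angle between the y axis of sample_cell and the y axis of cell_slide, either way round below 0.09 rad and angle between sample_cell's own z axis and vertical below 0.06 rad and linear speed of sample_cell below 0.01 m/s); the robot touches nothing.
It fails at once if between the parallel walls (centre past x = -35 mm of the slide) the cell is pressed against slide or head with more than 35 N (contact force between sample_cell and cell_slide above 35 N and x of sample_cell in the frame of cell_slide above -0.035 m).
It fails at once if the dark blank is moved more than 25 mm (distance of dark_blank from where it was at the start of the episode above 0.025 m).
It also fails if it takes over 42 s, if anything falls off the work surface, if the arm or the gripper's body presses on something with over 40 N, if the wrist force passes 120 N, or if a joint passes its speed limit or range.

ROBOT

A 7-joint arm with a two-finger parallel gripper is mounted at the origin on a cart in front of the work surface, level with it; the furniture and walls round the work are solid. World frame = base frame: x ahead of the robot, y to its left, z up, the work surface at z = 0. Lengths are in m, angles in rad, forces in N, time in s.
With the tool pointing down it reaches from about 0.425 to 0.825 m from the base axis. Payload 3.6 kg.
Tool frame: the origin (TCP) lies midway between the tips of the shut fingers; the grasp point (between the pads) lies 19 mm behind it; z points along the fingers, y is the line along which they close (so a half turn about z gives the same grasp; the last joint's range is limited). The gripper opens to 85 mm and grips with 20 to 120 N. Pads are 22 mm wide; open, the fingers measure 114 mm over their backs; the gripper's body (76 mm by 85 mm) begins 54 mm behind the grasp point. The pads swing forward as they close: fully open they stand 13 mm farther back than shut.
Start: joints at [-1.333, 0.615, -0.013, 1.423, 0.008, 1.103, -0.04], TCP at [0.17, 0.627, 0.231] pointing down, gripper open.
Joint ranges: [-3.12, 3.12], [-0.3, 2.06], [-1.34, 1.32], [0.26, 2.42], [-1.36, 4.5], [0.01, 1.98], [-2.84, 2.84]. Speed limits (rad/s): [2.79, 2.79, 3.14, 3.14, 3.14, 3.14, 3.14].

INTERFACE

Orientations are given as a rotation vector (axis times angle).
In Python, from bench import * gives the robot as it stands. The module is installed in compiled form; this text tells all that it offers.
- The arm moves only by the shell command python3 -m crank 'ROWS'. ROWS is JSON, one flat list of numbers, 5 for each row, row after row: the closure, from 0 (fully open) to 1 (shut), then the shift along the world's x, y, z in cm, then the turn about the world's z in degrees. In form: [fingers, x, y, z, turn, fingers, x, y, z, turn, ...]. A call has 1 to 12 rows; each row shifts and turns the commanded pose from where the row before left it; what a row does not reach is not made up. A row lasts 1/8 s, in which the tool goes at most 62.5 mm and 10.7 degrees, less where a joint would pass 70% of its speed; a pose out of reach is approached as far as the arm can. A call with a gripper value outside its range is refused whole. The fingers move at their own pace and stop on an object; the grip force is fixed at half the most. Time passes only in rows, so rows that do not move let the fingers close. It gives the time, the measured TCP pose, the force, the opening and the grip force at its end, in the units of the state.
- observe(): the state, without advancing time (a new reading comes with each control period).
- read_camera(name): name is "side" or "top"; returns a dict with "pixels" (420x560x3 uint8, red, green, blue), "z_map" (420x560 float32, m along the optical axis (not along the pixel's ray), 0 where there is no reading), "camera_matrix" (3x3 intrinsics, pixels), "k1" (the pictures are not rectified: a ray, as slopes to the right and down, at radius r is drawn at 1 + k1 r^2 times it, then the intrinsics apply), "view" (4x4, takes a point from world to camera coordinates). Camera axes: x right, y down, z forward; pixel columns grow to the right and rows downward; lengths in m; the calibration is good to about 2 mm. A picture is of the moment at which its call begins.
- finish_job(): hands the job in; it is judged then, once.
The state is a dict: "time_s": time; "joint_positions": joint angles; "qd": joint speeds; "effort": joint torques, N m; "position": TCP position; "tcp_rot": TCP orientation; "contact_force": force on the tool from outside, world axes, zero at the start; "ft_torque": the same for the moment, N m; "width": finger opening in m; "grasp_force": force on a finger pad.
Only numpy, scipy, OpenCV 4.12 (cv2) and the standard library are available. Lean on these libraries where they do the work, as an engineer would, in place of code of your own. Each camera call takes 0.05 s, during which the arm holds its last target. There are 200 camera calls.

## Working session

There is one attempt and no reset: what is moved stays moved. The work goes in short steps, Python scripts to look and compute and a shell command to move; the robot and the scene stay as the last step left them, time stands still between calls to the robot, and variables do not carry over. Pictures are saved under pics/ and viewed, at most 10 in all, crops included, and the job is handed in when it is done.

```bash
mkdir -p pics; cat > h.py <<'E'
from bench import *
import numpy as np, cv2
def snap(n,tag):
    c=read_camera(n); cv2.imwrite(f'pics/{tag}.png',c['pixels'][:,:,::-1]); np.savez(f'{tag}.npz',**{k:np.array(v) for k,v in c.items()}); return c
def pts(c):
    K=c['camera_matrix'];T=c['view'];h,w=c['z_map'].shape
    u,v=np.meshgrid(np.arange(w),np.arange(h))
    x=(u-K[0,2])/K[0,0];y=(v-K[1,2])/K[1,1];rd=np.hypot(x,y);r=rd.copy()
    for _ in range(20): r=rd/(1+c['k1']*r*r)
    s=1/(1+c['k1']*r*r);x=x*s;y=y*s;z=c['z_map']
    P=np.stack([x*z,y*z,z],-1)
    return (P-T[:3,3])@T[:3,:3], np.stack([x,y,np.ones_like(x)],-1)@T[:3,:3], -T[:3,:3].T@T[:3,3]
E
python3 - <<'E'
from h import *
for n in('top','side'):
    c=snap(n,n+'0'); print(n,c['view'].round(3).tolist(),c['k1'])
s=observe();print(s['time_s'],s['position'],s['tcp_rot'],s['width'])
E
```

```text
top [[0.009, -1.0, -0.015, 0.065], [-0.997, -0.008, -0.078, 0.502], [0.077, 0.016, -0.997, 0.843], [0.0, 0.0, 0.0, 1.0]] -0.09782895231087159
side [[0.844, -0.537, -0.013, -0.391], [-0.314, -0.474, -0.823, 0.216], [0.435, 0.698, -0.569, 0.68], [0.0, 0.0, 0.0, 1.0]] -0.09090655109561485
0.1 [0.16991817 0.62664159 0.23021762] [-0.41456031 -3.1138425   0.00380805] 0.08543308268885373
```

View pics/top0.png

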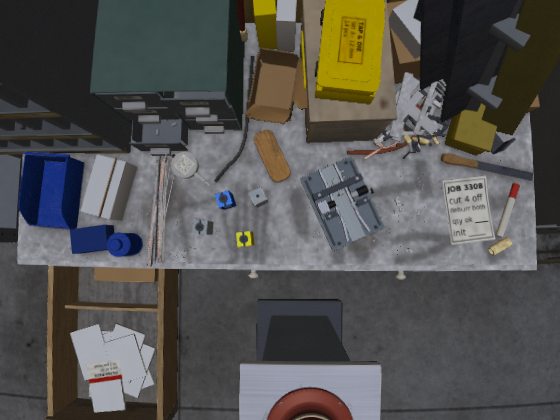

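View pics/side0.png

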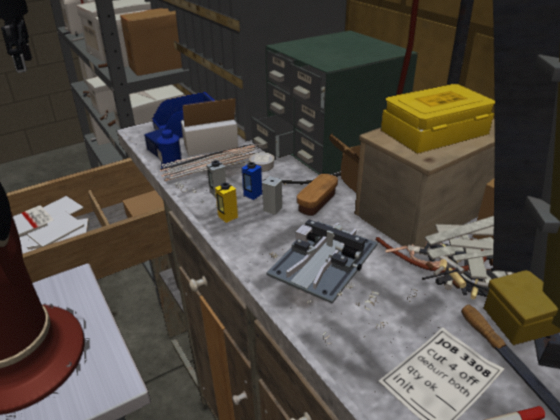

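The top view shows the grey cell with its cap at about (203,227), the blank at (258,196), the blue and yellow decoys at (225,200) and (244,239), and the slide at (342,203). I'll zoom in on both the slide and the cell.

```bash
python3 - <<'E'
import cv2,numpy as np
a=cv2.imread('pics/top0.png')
z=lambda i,s:cv2.resize(i,None,fx=s,fy=s,interpolation=cv2.INTER_CUBIC)
A=z(a[145:255,180:390],3.8)
cv2.imwrite('pics/c1.png',A[:, :798])
E
python3 - <<'E'
import sys;sys.path.insert(0,'.')
from h import *
c={k:v for k,v in np.load('top0.npz').items()}
P,D,C=pts(c)
for (u,v) in [(203,227),(207,229),(258,196),(225,200),(244,239),(342,203),(320,240),(300,250)]: print(u,v,P[v,u].round(4))
m=((P[...,2]>.06)&(P[...,2]<.09)).astype(np.uint8); m[:, :180]=0; m[:,300:]=0;m[:180]=0;m[250:]=0
n,l,s,ce=cv2.connectedComponentsWithStats(m)
for i in range(1,n):
    if s[i,4]>20:
        q=P[l==i]; r=cv2.minAreaRect((q[:,:2]*1000).astype(np.float32)); print(ce[i].round(1),s[i,4],r,np.median(q[:,2]))
E
```

```text
203 227 [0.4541 0.2309 0.071 ]
207 229 [0.4502 0.2247 0.0598]
258 196 [0.5203 0.1164 0.0697]
225 200 [0.5104 0.1843 0.0794]
244 239 [0.4301 0.1436 0.077 ]
342 203 [ 0.5119 -0.0677  0.0138]
320 240 [ 0.4289 -0.0201 -0.0037]
300 250 [0.4061 0.0253 0.001 ]
[257.2 195.4] 211 ((522.0653686523438, 118.37208557128906), (30.450162887573242, 29.839269638061523), 29.570449829101562) 0.07029708117985503
[223.2 198.4] 217 ((515.2739868164062, 190.31919860839844), (30.543087005615234, 30.18807601928711), 17.976667404174805) 0.07086719845683584
[199.9 226.4] 202 ((455.82025146484375, 238.31964111328125), (28.56328582763672, 29.508132934570312), 89.03186798095703) 0.07079018566677739
[243.4 238.2] 215 ((431.4478759765625, 145.96951293945312), (29.843053817749023, 30.433753967285156), 6.974741458892822) 0.07114824708554489
```

View pics/c1.png

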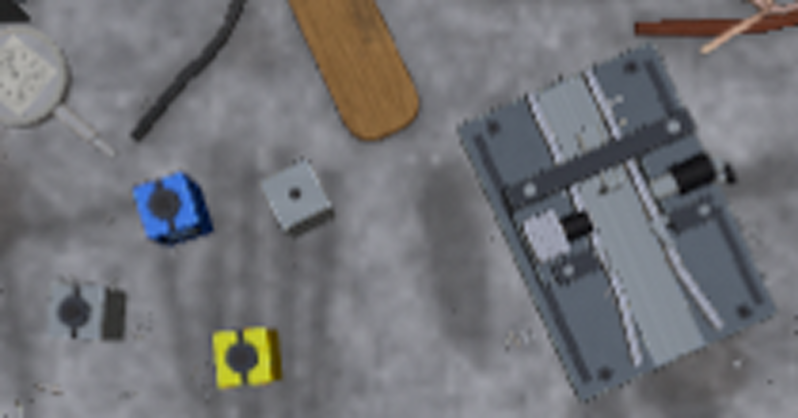

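```bash
python3 - <<'E'
import cv2,numpy as np
a=cv2.imread('pics/side0.png');t=cv2.imread('pics/top0.png')
A=cv2.resize(a[150:230,190:290],None,fx=5,fy=5,interpolation=cv2.INTER_CUBIC)
B=cv2.resize(t[212:242,185:220],(400,343),interpolation=cv2.INTER_CUBIC)
o=np.zeros((400,800,3),np.uint8);o[:400,:400]=A[:400,:400]
o[:343,400:]=B;cv2.imwrite('pics/c2.png',o)
E
```

```text
(no output)
```

View pics/c2.png

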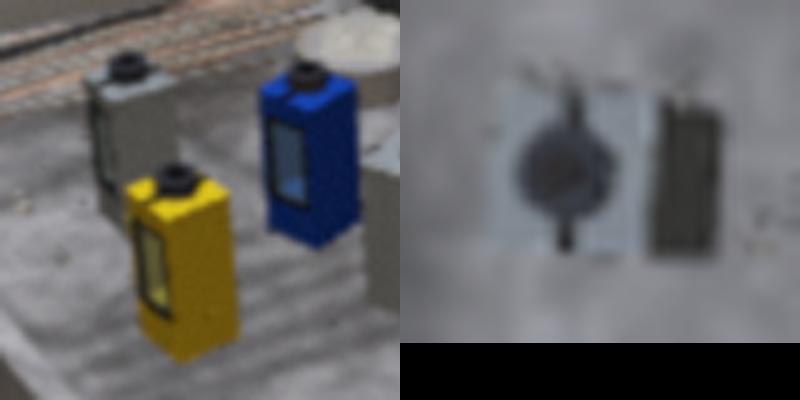

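The side view shows the window on the cell's left face, which is world -x. In the top view the dashes point up and down, so the glass faces are world ±x and the plain faces are ±y. Next is the slide pose.

```bash
python3 - <<'E'
from h import *
c={k:v for k,v in np.load('top0.npz').items()}
P,D,C=pts(c)
im=c['pixels'].astype(int)
hsv=cv2.cvtColor(c['pixels'],cv2.COLOR_RGB2HSV)
sub=np.zeros(im.shape[:2],bool);sub[150:255,295:390]=1
d8=C+D*((0.008-C[2])/D[...,2])[...,None]
m=sub&(P[...,2]>.0045)&(P[...,2]<.06)&(P[...,2]!=0)
m2=cv2.morphologyEx(m.astype(np.uint8),cv2.MORPH_OPEN,np.ones((3,3)))
cs,_=cv2.findContours(m2,0,2);k=max(cs,key=cv2.contourArea)[:,0]
q=d8[k[:,1],k[:,0],:2];print('depth',cv2.minAreaRect((q*1000).astype(np.float32)))
# colour: bluish grey base
m=sub&(hsv[...,1]>45)&(hsv[...,0]>95)&(hsv[...,0]<125)
m2=cv2.morphologyEx(m.astype(np.uint8),cv2.MORPH_CLOSE,np.ones((5,5)));m2=cv2.morphologyEx(m2,cv2.MORPH_OPEN,np.ones((3,3)))
cs,_=cv2.findContours(m2,0,2);k=max(cs,key=cv2.contourArea)[:,0]
q=d8[k[:,1],k[:,0],:2];print('col',cv2.minAreaRect((q*1000).astype(np.float32)))
# tall walls: depth 18-26mm in slide ; channel
g=sub&(P[...,2]>.016)&(P[...,2]<.026)
o=P[g];np.save('w.npy',o)
a=np.radians(np.arange(15,32,.5))
print(len(o))
big=cv2.resize(c['pixels'][150:252,295:390,::-1],None,fx=5.8,fy=5.8,interpolation=cv2.INTER_CUBIC)
cv2.imwrite('pics/c3.png',big)
E
```

```text
depth ((516.7230834960938, -73.47248840332031), (180.4205780029297, 140.79270935058594), 24.451465606689453)
col ((559.2620849609375, -47.29920196533203), (74.76213073730469, 124.98544311523438), 24.493797302246094)
613
```

View pics/c3.png

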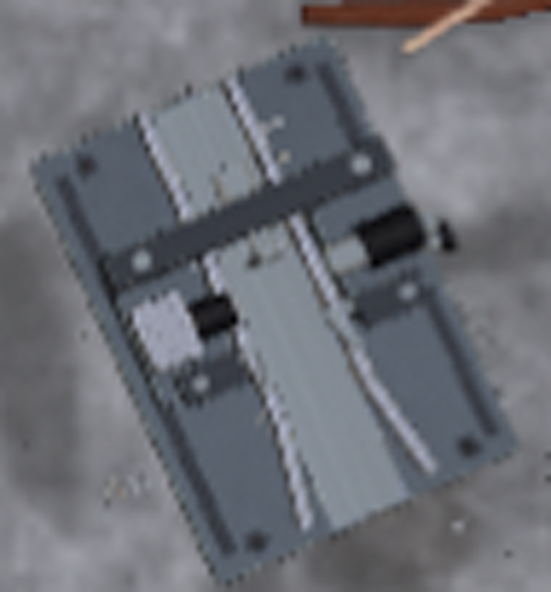

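```bash
python3 -m crank '[0,4,-6,-1,5, 0,4,-6,-1,5, 0,4,-6,0,4, 0,4,-6,0,0, 0,4,-5,0,0, 0,4,-5,0,0, 0,4.5,-4.8,0,0, 0,0,0,0,0]'
```

```text
time_s: 1.1
position: [0.4332, 0.2707, 0.2138]
tcp_rot: [0.052, 3.139, -0.006]
contact_force: [-0.8, 0.6, 0.8]
width: 0.0853
grasp_force: 0.0
```

The base corners in this crop are about (220,583), (515,440), (345,40) and (30,165). The flare faces down in the image, so slide +x points up and left.

```bash
python3 - <<'E'
from h import *
c={k:v for k,v in np.load('top0.npz').items()}
P,D,C=pts(c)
def cast(u,v,z):
    u=295+u/5.8-.5;v=150+v/5.8-.5
    d=cv2.remap(D.astype(np.float32),np.float32([[u]]),np.float32([[v]]),1)[0,0]
    return (C+d*(z-C[2])/d[2])[:2]
q=np.array([cast(*p,.008) for p in[(220,583),(515,440),(345,40),(30,165)]])
print(q.round(4),q.mean(0),np.linalg.norm(np.diff(q,axis=0),axis=1))
for a,b in((0,3),(1,2)): d=q[b]-q[a];print(np.degrees(np.arctan2(d[1],d[0])))
# centre line from wall tops ends: parallel part & flare ends
for n,A,B,z in(('flare end',(306,525),(431,468),.022),('beam back',(183,215),(275,178),.022),('far end',(146,118),(232,80),.022)):
    a,b=cast(*A,z),cast(*B,z);print(n,((a+b)/2).round(4),np.linalg.norm(a-b))
E
python3 -m crank '[0,2.3,-3.3,-4,1, 0,0,0,-5,0, 0,0,0,-5,0, 0,0,0,-2,0, 0,0,0,0,0]'
```

```text
[[ 0.4068 -0.0469]
 [ 0.4627 -0.1616]
 [ 0.6193 -0.0964]
 [ 0.5687  0.0271]] [ 0.51437471 -0.06946416] [0.12758095 0.16963579 0.13353445]
24.59656083980194
22.609457771589174
flare end [ 0.4404 -0.1019] 0.052668187835572276
beam back [ 0.5549 -0.0488] 0.03826714978977186
far end [ 0.5927 -0.0336] 0.036465797243562276
time_s: 1.72
position: [0.4502, 0.2443, 0.0525]
tcp_rot: [-0.003, -3.137, 0.003]
contact_force: [-0.3, 0.6, -0.1]
width: 0.0857
grasp_force: 0.0
```

```bash
python3 -m crank '[0,0.5,-0.6,-0.9,-1, 0,0.1,0,0,0, 1,0,0,0,0, 1,0,0,0,0, 1,0,0,0,0, 1,0,0,0,0]'
```

```text
time_s: 2.48
position: [0.4585, 0.2384, 0.0457]
tcp_rot: [0.032, 3.14, 0.001]
contact_force: [-0.1, -0.3, 4.0]
width: 0.029
grasp_force: 60.3
```

```bash
python3 -m crank '[1,0,0,5,0, 1,0,0,6,0, 1,0,-4,0,-8, 1,0,-5,0,-8, 1,0,-5,0,-8, 1,0,-5,0,-8, 1,0,-5,0,-8, 1,0,-5,0,-8, 1,0,-3,0,-8, 1,0,-1,0,-8, 1,0,0,0,0]'
```

```text
time_s: 3.85
position: [0.4573, -0.0926, 0.1548]
tcp_rot: [-1.692, -2.646, 0.002]
contact_force: [-0.9, 0.1, -1.9]
width: 0.0289
grasp_force: 59.6
```

```bash
python3 - <<'E'
from h import *
c=snap('top','t1')
s=c['pixels'][:, :,::-1]
cv2.imwrite('pics/t1c.png',cv2.resize(s[140:260,270:400],None,fx=4.6,fy=4.6,interpolation=cv2.INTER_CUBIC))
E
```

```text
(no output)
```

View pics/t1c.png

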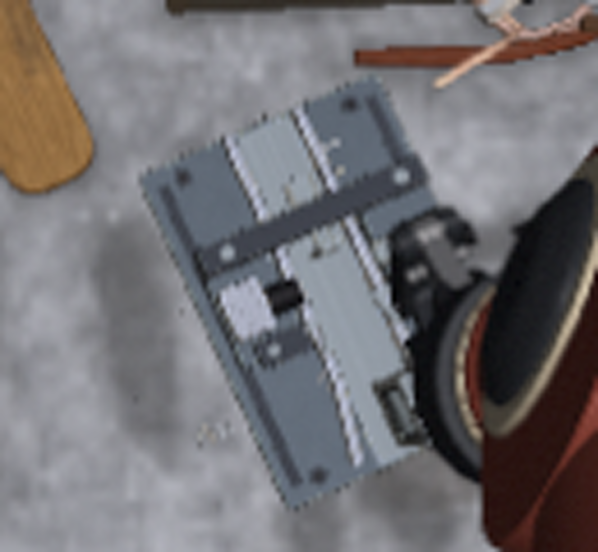

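The carried cell's window, at about (400,410), faces the lamp side. I'll lower it onto the loading spot now.

```bash
python3 -m crank '[1,0.3,-0.25,-4,-0.5, 1,0,0,-4,0, 1,0,0,-1,0, 1,0,0,0,0]'; python3 -m crank '[1,0,0,-0.4,0, 1,0,0,0,0]';python3 -m crank '[1,0,0,-0.3,0, 1,0,0,0,0]'
```

```text
time_s: 4.4
position: [0.4616, -0.0948, 0.066]
tcp_rot: [1.7, 2.64, 0.0]
contact_force: [-0.3, -2.2, 3.6]
width: 0.0285
grasp_force: 61.4
time_s: 4.65
position: [0.4624, -0.0963, 0.0645]
tcp_rot: [1.699, 2.636, 0.001]
contact_force: [-4.1, -3.8, 22.1]
width: 0.0288
grasp_force: 64.7
time_s: 4.9
position: [0.4634, -0.0983, 0.0629]
tcp_rot: [1.699, 2.632, 0.001]
contact_force: [-6.4, -7.0, 32.4]
width: 0.0293
grasp_force: 67.2
```

```bash
python3 - <<'E'
from h import *
c=snap('side','s1')
s=c['pixels'][:, :,::-1]
cv2.imwrite('pics/s1c.png',cv2.resize(s[190:310,250:390],None,fx=4.8,fy=4.8,interpolation=cv2.INTER_CUBIC))
print(observe()['position'],observe()['contact_force'])
E
```

```text
[ 0.46337785 -0.09825413  0.0629263 ] [-5.09107865 -6.83080458 31.66292365]
```

View pics/s1c.png

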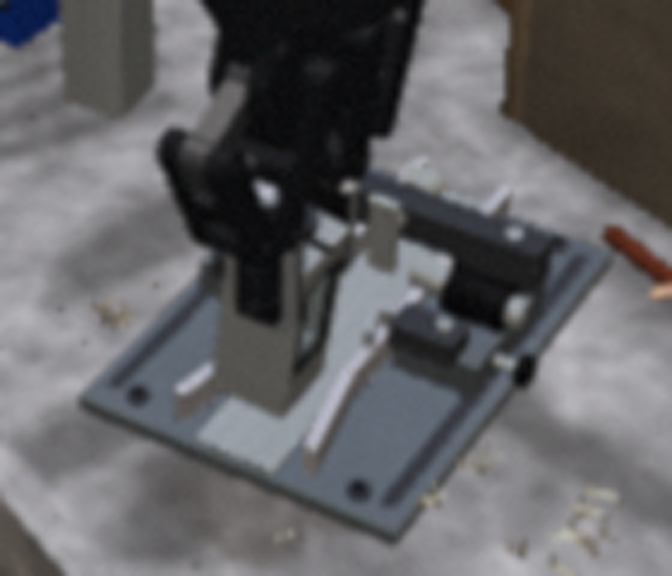

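The cell is perched on the lamp-side wall: its lower corners are at about (215,390) and (285,415), and there is clear floor to the right. I'll measure its lateral offset.

```bash
python3 - <<'E'
from h import *
c={k:v for k,v in np.load('s1.npz').items()}
P,D,C=pts(c)
def cast(u,v,z):
    u=250+u/4.8-.5;v=190+v/4.8-.5
    d=cv2.remap(D.astype(np.float32),np.float32([[u]]),np.float32([[v]]),1)[0,0]
    return (C+d*(z-C[2])/d[2])[:2]
a=np.radians(24.3);R=np.array([[np.cos(a),np.sin(a)],[-np.sin(a),np.cos(a)]]);o=np.array([.5144,-.069])
for n,p,z in(('cellL',(215,390),.02),('cellN',(285,415),.02),('cellR',(322,372),.02),('wallLtop',(178,383),.022),('wallRtop',(309,445),.022),('floorL',(203,437),.01),('floorR',(280,470),.01)):
    print(n,(R@(cast(*p,z)-o)*1000).round(1))
print('tcp',R@(np.array(observe()['position'][:2])-o)*1000)
E
```

```text
cellL [-72.5  18. ]
cellN [-70.5  -9.5]
cellR [-44.   -9.2]
wallLtop [-78.2  29.8]
wallRtop [-81.1 -25.1]
floorL [-86.1  14.4]
floorR [-85.9 -16.8]
tcp [-58.54024912  -5.66596083]
```

```bash
python3 -m crank '[1,0,0,1.8,0, 1,0,0,0.2,0, 1,0,0,0,0]'; python3 - <<'E'
from h import *
c=snap('side','s2')
s=c['pixels'][:, :,::-1]
cv2.imwrite('pics/s2c.png',cv2.resize(s[195:295,260:360],None,fx=6,fy=6,interpolation=cv2.INTER_CUBIC))
E
```

```text
time_s: 5.32
position: [0.4609, -0.0936, 0.078]
tcp_rot: [-1.7, -2.641, -0.001]
contact_force: [-1.1, 0.1, -1.6]
width: 0.0287
grasp_force: 62.6
```

View pics/s2c.png

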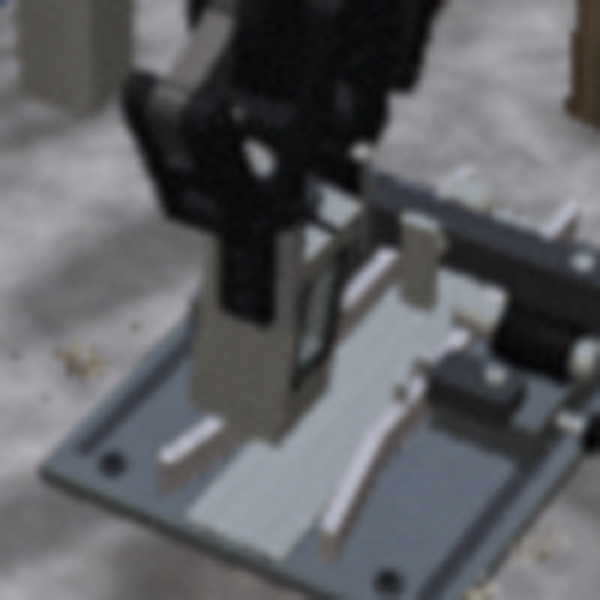

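The cell hangs slightly rolled in the grip. Its rear face edges run (217,235)-(192,400) and (297,240)-(270,440). I'll cast these onto the rear-face plane to get the tilt.

```bash
cat > cp.py <<'E'
from h import *
a=np.radians(24.3);R=np.array([[np.cos(a),np.sin(a),0],[-np.sin(a),np.cos(a),0],[0,0,1]]);o=np.array([.5144,-.069,0])
def castx(D,C,u,v,x):
    d=cv2.remap(D.astype(np.float32),np.float32([[u]]),np.float32([[v]]),1)[0,0]
    Cs=R@(C-o);ds=R@d
    return (Cs+ds*(x-Cs[0])/ds[0])*1000
E
python3 - <<'E'
from cp import *
c={k:v for k,v in np.load('s2.npz').items()}
P,D,C=pts(c)
t=R@(np.array(observe()['position'])-o);print('tcp',t*1000)
for n,p in(('TL',(217,235)),('BL',(192,400)),('TR',(297,240)),('BR',(270,440))):
    print(n,castx(D,C,260+p[0]/6-.5,195+p[1]/6-.5,t[0]-.0145).round(1))
c={k:v for k,v in np.load('s2.npz').items()}
for p in((230,350),(240,390),(260,330),(210,380)):print((R@(P[int(195+p[1]/6),int(260+p[0]/6)]-o)*1000).round(1))
E
```

```text
tcp [-59.12555691  -0.33992043  77.68900134]
TL [-73.6  15.1 100.9]
BL [-73.6  22.8  40. ]
TR [-73.6  -9.2 109.1]
BR [-73.6  -2.5  37.1]
[-75.    9.6  64.4]
[-73.    6.7  49.4]
[-79.3  -2.3  78.9]
[-73.9  15.9  50.2]
```

```bash
python3 -m crank '[1,0.45,-1.0,0,0, 1,0,0,-1.5,0, 1,0,0,-0.5,0, 1,0,0,0,0]'; python3 -m crank '[1,0,0,-0.3,0, 1,0,0,0,0]';python3 -m crank '[1,0,0,-0.2,0, 1,0,0,0,0]'
```

```text
time_s: 5.88
position: [0.4673, -0.1068, 0.0642]
tcp_rot: [1.704, 2.633, 0.005]
contact_force: [-10.5, 1.5, 54.8]
width: 0.0292
grasp_force: 72.6
time_s: 6.12
position: [0.4673, -0.107, 0.0638]
tcp_rot: [1.704, 2.632, 0.007]
contact_force: [-15.4, 2.0, 78.0]
width: 0.0292
grasp_force: 75.6
time_s: 6.38
position: [0.4674, -0.107, 0.0635]
tcp_rot: [1.704, 2.631, 0.009]
contact_force: [-18.9, 2.7, 92.3]
width: 0.0285
grasp_force: 77.8
```

```bash
python3 -m crank '[1,0,0,1.5,0, 1,0,0,0.5,0, 1,0,0,0,0]'; python3 - <<'E'
from h import *
c=snap('side','s3');c2=snap('top','t3')
s=c['pixels'][:, :,::-1];t=c2['pixels'][:,:,::-1]
A=cv2.resize(s[195:295,260:360],(500,500),interpolation=cv2.INTER_CUBIC)
B=cv2.resize(t[180:260,320:368],(300,500),interpolation=cv2.INTER_CUBIC)
cv2.imwrite('pics/s3c.png',np.hstack([A,B]))
E
```

```text
time_s: 6.75
position: [0.4654, -0.1046, 0.0724]
tcp_rot: [-1.703, -2.639, 0.001]
contact_force: [-0.1, -0.1, -1.5]
width: 0.029
grasp_force: 65.3
```

View pics/s3c.png

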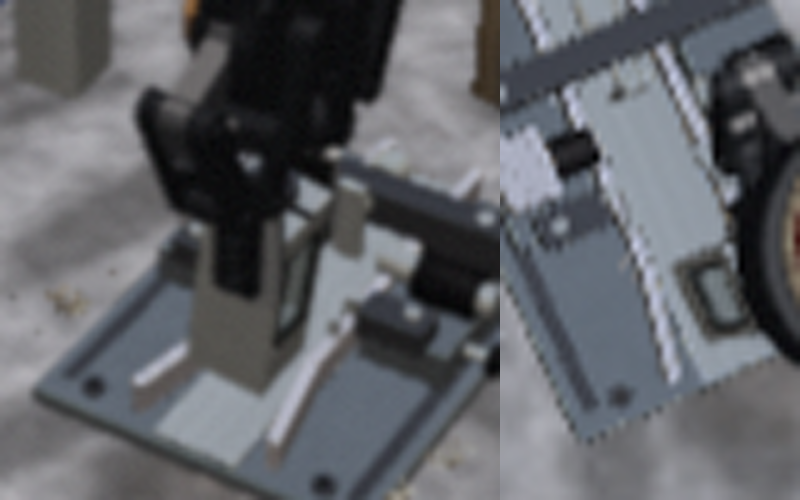

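The right lower corners are now at (190,370), (267,395) and (302,355) in the left panel, and the cell looks nearly upright. I'll recompute its position.

```bash
python3 - <<'E'
from cp import *
c={k:v for k,v in np.load('s3.npz').items()}
P,D,C=pts(c)
t=R@(np.array(observe()['position'])-o);print('tcp',t*1000)
for n,p in(('TL',(202,225)),('BL',(190,370)),('TR',(275,255)),('BR',(267,395)),('WL',(135,380)),('WR',(268,440)),('FL',(158,427)),('FR',(235,465))):
    x=t[0]-.0145 if n[0] in'TB' else -.082 if n[0]=='W' else -.09
    print(n,castx(D,C,260+p[0]/5-.5,195+p[1]/5-.5,x).round(1))
Q=(P-o)@R.T*1000
m=(abs(Q[...,0]+74)<4)&(Q[...,2]>20)&(Q[...,2]<110)&(abs(Q[...,1])<30)
for z in range(24,80,6):
    k=m&(abs(Q[...,2]-z)<3); 
    if k.sum()>3: print(z,k.sum(),Q[k][:,1].min().round(1),Q[k][:,1].max().round(1),np.median(Q[k][:,0]).round(1))
E
```

```text
tcp [-59.75245207 -11.83653724  71.85285283]
TL [-74.3   6.8  93. ]
BL [-74.3  10.6  29.9]
TR [-74.3 -20.   92.2]
BR [-74.3 -19.   33. ]
WL [-82.   27.5  23.2]
WR [-82.  -24.2  21.6]
FL [-90.   13.3  15.1]
FR [-90.  -16.6  13. ]
24 22 -27.8 28.0 -74.8
30 9 -16.0 8.8 -73.8
36 45 -17.7 12.0 -74.3
42 49 -17.8 11.7 -74.3
48 45 -18.9 10.4 -74.3
54 47 -19.5 9.9 -74.2
60 56 -20.2 10.4 -74.1
66 35 -21.2 8.8 -74.4
72 19 -21.6 8.4 -74.0
78 9 -22.7 8.9 -74.2
```

```bash
python3 -m crank '[1,-1.0,-0.23,0,0, 1,0,0,-0.5,0, 1,0,0,-0.3,0, 1,0,0,-0.3,0, 1,0,0,0,0]'
```

```text
time_s: 7.48
position: [0.4554, -0.1066, 0.0618]
tcp_rot: [-1.703, -2.639, 0.0]
contact_force: [0.5, 0.6, -1.6]
width: 0.0289
grasp_force: 65.3
```

Free below the previous contact level, so I'll keep lowering.

```bash
python3 -m crank '[1,0,0,-0.3,0, 1,0,0,-0.3,0, 1,0,0,-0.2,0, 1,0,0,0,0]'
```

```text
time_s: 7.98
position: [0.4554, -0.1067, 0.054]
tcp_rot: [-1.703, -2.639, 0.0]
contact_force: [-0.4, 0.2, -1.2]
width: 0.0285
grasp_force: 65.4
```

```bash
python3 -m crank '[1,0,0,-0.2,0, 1,0,0,-0.1,0, 1,0,0,0,0]'
```

```text
time_s: 8.35
position: [0.4555, -0.1068, 0.0535]
tcp_rot: [1.704, 2.639, 0.002]
contact_force: [-2.6, 1.1, 20.7]
width: 0.029
grasp_force: 68.5
```

```bash
python3 -m crank '[0.4,0,0,0,0, 0.4,0,0,0,0, 0.4,0,0,0,0, 0.4,0,0,0,0]'; python3 - <<'E'
from cp import *
c=snap('side','s4')
P,D,C=pts(c)
t=R@(np.array(observe()['position'])-o);print('tcp',t*1000)
Q=(P-o)@R.T*1000
m=(abs(Q[...,0]-t[0]*1000+15)<7)&(Q[...,2]>10)&(Q[...,2]<110)&(abs(Q[...,1])<30)
for z in range(24,86,6):
    k=m&(abs(Q[...,2]-z)<3); 
    if k.sum()>3: print(z,k.sum(),Q[k][:,1].min().round(1),Q[k][:,1].max().round(1),np.median(Q[k][:,0]).round(1))
E
```

```text
time_s: 8.85
position: [0.4553, -0.1067, 0.0509]
tcp_rot: [-1.703, -2.639, 0.0]
contact_force: [-0.5, -0.3, 0.5]
width: 0.0511
grasp_force: 0.0
tcp [-69.34286762 -10.06474904  50.89850311]
24 62 -28.3 28.0 -83.0
30 46 -14.8 14.4 -83.6
36 36 -14.7 14.9 -83.6
42 11 -14.8 14.3 -82.6
48 7 -15.7 14.1 -83.0
54 10 -15.0 13.9 -83.3
60 7 -15.1 13.6 -83.8
66 6 -15.5 -13.7 -81.2
72 6 -15.3 -14.5 -80.2
78 8 -15.0 -12.8 -78.5
84 4 -14.2 -1.1 -79.4
```

The cell now stands upright and centred in the flare. I'll centre the hand on it and regrip.

```bash
python3 -m crank '[0.4,-0.4,0.9,0.4,0, 0.4,0,0,0,0, 1,0,0,0,0, 1,0,0,0,0, 1,0,0,0,0]'
```

```text
time_s: 9.52
position: [0.4518, -0.0978, 0.0554]
tcp_rot: [1.703, 2.639, 0.001]
contact_force: [0.4, 1.4, 4.6]
width: 0.029
grasp_force: 59.9
```

```bash
python3 -m crank '[1,0.46,0.21,0.05,0, 1,0.46,0.21,0,0, 1,0.46,0.21,0,0, 1,0.46,0.21,0,0, 1,0.46,0.21,0,0, 1,0.36,0.16,0,0, 1,0,0,0,0]'
```

```text
time_s: 10.4
position: [0.4784, -0.0853, 0.0555]
tcp_rot: [1.703, 2.64, 0.0]
contact_force: [0.1, -0.3, -1.4]
width: 0.0288
grasp_force: 59.2
```

```bash
python3 -m crank '[1,0.18,0.08,-0.03,0, 1,0.18,0.08,0,0, 1,0.18,0.08,0,0, 1,0.18,0.08,0,0, 1,0,0,0,0]'
```

```text
time_s: 11.02
position: [0.4853, -0.0824, 0.0554]
tcp_rot: [1.703, 2.64, 0.0]
contact_force: [-0.7, -0.6, 2.2]
width: 0.029
grasp_force: 59.8
```

```bash
python3 -m crank '[1,0.18,0.08,0,0, 1,0.18,0.08,0,0, 1,0.18,0.08,0,0, 1,0.18,0.08,0,0]'; python3 - <<'E'
from cp import *
c={k:v for k,v in np.load('top0.npz').items()}
P,D,C=pts(c);Q=(P-o)@R.T*1000
m=(Q[...,2]>28)&(Q[...,2]<60)&(abs(Q[...,1])<75)&(abs(Q[...,0])<90)
for x in range(-40,90,5):
    k=m&(abs(Q[...,0]-x)<2.5)
    if k.sum(): print(x,k.sum(),Q[k][:,1].min().round(),Q[k][:,1].max().round(),np.median(Q[k][:,2]).round())
E
```

```text
time_s: 11.52
position: [0.4927, -0.0792, 0.0554]
tcp_rot: [1.703, 2.64, 0.0]
contact_force: [-1.6, -1.1, 5.0]
width: 0.029
grasp_force: 60.0
-25 8 -21.0 20.0 30.0
-20 60 -49.0 50.0 34.0
-15 69 -50.0 50.0 35.0
-10 66 -50.0 50.0 33.0
-5 20 -56.0 57.0 43.0
0 72 -64.0 57.0 41.0
5 89 -63.0 57.0 44.0
10 82 -63.0 57.0 43.0
15 38 -57.0 57.0 44.0
20 26 -49.0 58.0 46.0
25 23 -56.0 5.0 42.0
30 122 -58.0 58.0 44.0
35 125 -57.0 58.0 44.0
40 100 -57.0 58.0 44.0
45 16 -6.0 7.0 46.0
50 14 -5.0 7.0 45.0
55 6 -4.0 8.0 44.0
```

```bash
python3 -m crank '[1,0.18,0.08,0.02,0, 1,0.18,0.08,0,0, 1,0.18,0.08,0,0, 1,0.18,0.08,0,0, 1,0.18,0.08,0,0, 1,0.18,0.08,0,0]'
```

```text
time_s: 12.28
position: [0.5034, -0.0743, 0.0554]
tcp_rot: [-1.703, -2.64, -0.0]
contact_force: [-0.5, -0.9, 2.6]
width: 0.0288
grasp_force: 59.6
```

```bash
python3 -m crank '[1,0.18,0.08,0,0, 1,0.18,0.08,0,0, 1,0.18,0.08,0,0, 1,0.18,0.08,0,0]'
```

```text
time_s: 12.78
position: [0.5106, -0.0711, 0.0555]
tcp_rot: [-1.703, -2.64, -0.0]
contact_force: [-0.2, -0.7, 1.2]
width: 0.029
grasp_force: 59.5
```

```bash
python3 -m crank '[1,0.09,0.04,0,0, 1,0.09,0.04,0,0, 1,0.09,0.04,0,0]'
```

```text
time_s: 13.15
position: [0.5132, -0.0699, 0.0555]
tcp_rot: [-1.703, -2.64, 0.0]
contact_force: [0.4, -0.2, 0.3]
width: 0.0293
grasp_force: 59.4
```

```bash
python3 -m crank '[1,0.09,0.04,0,0, 1,0.09,0.04,0,0, 1,0,0,0,0]'
```

```text
time_s: 13.52
position: [0.5152, -0.069, 0.0555]
tcp_rot: [1.703, 2.64, 0.0]
contact_force: [0.6, -0.1, 0.7]
width: 0.0289
grasp_force: 59.3
```

```bash
python3 -m crank '[1,0.09,0.04,0,0, 1,0.09,0.04,0,0, 1,0,0,0,0]'
```

```text
time_s: 13.9
position: [0.5153, -0.069, 0.0555]
tcp_rot: [-1.703, -2.637, 0.003]
contact_force: [-4.6, -1.8, 3.6]
width: 0.0289
grasp_force: 59.8
```

```bash
python3 -m crank '[1,0.09,0.04,0,0, 1,0.09,0.04,0,0, 1,0,0,0,0]'
```

```text
time_s: 14.28
position: [0.5155, -0.0689, 0.0554]
tcp_rot: [-1.703, -2.635, 0.006]
contact_force: [-7.3, -2.9, 6.0]
width: 0.0289
grasp_force: 60.2
```

```bash
python3 -m crank '[1,0.09,0.04,0,0, 1,0.09,0.04,0,0, 1,0,0,0,0]'
```

```text
time_s: 14.65
position: [0.5161, -0.0687, 0.0555]
tcp_rot: [-1.702, -2.633, 0.008]
contact_force: [-8.8, -4.3, 7.9]
width: 0.0291
grasp_force: 60.4
```

```bash
python3 -m crank '[1,0.09,0.04,0,0, 1,0.09,0.04,0,0, 1,0,0,0,0]'
```

```text
time_s: 15.02
position: [0.5173, -0.0681, 0.0555]
tcp_rot: [-1.702, -2.632, 0.009]
contact_force: [-10.0, -4.4, 9.2]
width: 0.0293
grasp_force: 60.5
```

```bash
python3 -m crank '[1,0.09,0.04,0.02,0, 1,0.09,0.04,0,0, 1,0,0,0,0]'
```

```text
time_s: 15.4
position: [0.5185, -0.0675, 0.0555]
tcp_rot: [-1.702, -2.631, 0.011]
contact_force: [-10.5, -4.9, 9.2]
width: 0.0293
grasp_force: 60.5
```

```bash
python3 -m crank '[1,0.09,0.04,0,0, 1,0.05,0.02,0,0, 1,0,0,0,0]'
```

```text
time_s: 15.78
position: [0.5196, -0.067, 0.0555]
tcp_rot: [-1.702, -2.63, 0.011]
contact_force: [-10.8, -4.0, 9.1]
width: 0.0288
grasp_force: 60.5
```

```bash
python3 -m crank '[1,0.09,0.04,0,0, 1,0.05,0.02,0,0, 1,0,0,0,0]'
```

```text
time_s: 16.15
position: [0.5205, -0.0666, 0.0555]
tcp_rot: [-1.702, -2.629, 0.012]
contact_force: [-11.4, -4.5, 10.3]
width: 0.0292
grasp_force: 60.6
```

```bash
python3 -m crank '[1,0.09,0.04,0,0, 1,0,0,0,0]'
```

```text
time_s: 16.4
position: [0.5212, -0.0663, 0.0555]
tcp_rot: [-1.702, -2.629, 0.013]
contact_force: [-11.9, -5.3, 11.5]
width: 0.0288
grasp_force: 60.7
```

```bash
python3 -m crank '[1,0,0,0.05,0, 1,0.09,0.04,0,0, 1,0,0,0,0]'
```

```text
time_s: 16.77
position: [0.5213, -0.0662, 0.0555]
tcp_rot: [-1.701, -2.628, 0.014]
contact_force: [-10.8, -5.7, 8.3]
width: 0.0287
grasp_force: 60.6
```

```bash
python3 -m crank '[1,0.09,0.04,0,0, 1,0.05,0.02,0,0, 1,0,0,0,0]'
```

```text
time_s: 17.15
position: [0.5215, -0.0662, 0.0556]
tcp_rot: [-1.701, -2.626, 0.017]
contact_force: [-14.4, -6.4, 10.2]
width: 0.029
grasp_force: 60.8
```

```bash
python3 -m crank '[1,0.09,0.04,0,0, 1,0,0,0,0]'
```

```text
time_s: 17.4
position: [0.5216, -0.0662, 0.0556]
tcp_rot: [-1.701, -2.625, 0.019]
contact_force: [-15.7, -6.8, 11.6]
width: 0.0289
grasp_force: 61.1
```

```bash
python3 -m crank '[1,-0.36,-0.16,0,0, 1,-0.36,-0.16,0,0, 1,0,0,0,0]'
```

```text
time_s: 17.77
position: [0.519, -0.0673, 0.0555]
tcp_rot: [-1.702, -2.632, 0.009]
contact_force: [-8.4, -4.5, 3.1]
width: 0.0286
grasp_force: 60.0
```

```bash
python3 -m crank '[1,-0.27,-0.12,0,0, 1,0,0,0,0]'
```

```text
time_s: 18.02
position: [0.5187, -0.0674, 0.0555]
tcp_rot: [-1.703, -2.636, 0.005]
contact_force: [-4.7, -3.6, -1.0]
width: 0.0289
grasp_force: 59.5
```

```bash
python3 -m crank '[1,-0.2,-0.09,0,0, 1,0,0,0,0]'
```

```text
time_s: 18.27
position: [0.5186, -0.0674, 0.0556]
tcp_rot: [-1.703, -2.639, 0.001]
contact_force: [-2.0, -1.5, -5.1]
width: 0.0289
grasp_force: 59.5
```

The cell is latched: it holds its place as the load drops. Now I'll level the residual force, release and retreat.

```bash
python3 -m crank '[1,-0.1,-0.05,-0.05,0, 1,0,0,0,0, 0.4,0,0,0,0, 0.4,0,0,0,0, 0.4,0,0,0,0, 0.4,0,0,0,0]'; python3 -m crank '[0.4,0,0,1.5,0, 0.4,0,0,3,0, 0.4,0,0,4,0, 0.4,0,0,4,0, 0.4,-4,0,4,0, 0.4,-2,5,4,0, 0.4,0,6,0,0, 0.4,0,6,0,0, 0.4,0,0,0,0]'; python3 - <<'E'
from cp import *
c=snap('side','s5');t=snap('top','t5')
A=cv2.resize(c['pixels'][200:300,270:390,::-1],(480,400),interpolation=cv2.INTER_CUBIC)
B=cv2.resize(t['pixels'][150:250,300:380,::-1],(320,400),interpolation=cv2.INTER_CUBIC)
cv2.imwrite('pics/s5c.png',np.hstack([A,B]))
P,D,C=pts(t);Q=(P-o)@R.T*1000
m=(Q[...,2]>72)&(Q[...,2]<95)&(abs(Q[...,1])<25)&(abs(Q[...,0])<40)
print(m.sum(),Q[m].mean(0),cv2.minAreaRect(Q[m][:,:2].astype(np.float32)) if m.any() else '')
E
```

```text
time_s: 19.02
position: [0.5184, -0.068, 0.056]
tcp_rot: [1.703, 2.639, 0.001]
contact_force: [0.1, 0.6, 0.1]
width: 0.0515
grasp_force: 0.0
time_s: 20.15
position: [0.4586, 0.1047, 0.2588]
tcp_rot: [-1.688, -2.648, -0.005]
contact_force: [0.5, -0.7, -0.0]
width: 0.0511
grasp_force: 0.0
220 [ 5.48598266  0.7953137  82.72227049] ((5.408616065979004, -0.24738407135009766), (30.592592239379883, 29.95452117919922), 89.5250015258789)
```

View pics/s5c.png

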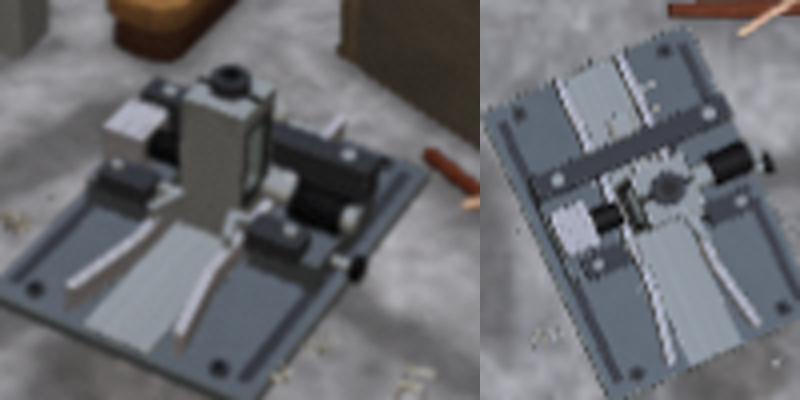

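The pictures show the cell upright in the head, with both catches out behind its rear face at about (165,200) and (237,225) in the left panel. Its windows face lamp and receiver, and the hand is clear.

```bash
python3 -c "
from bench import *
print(finish_job())"
```

```text
the job is handed in; nothing more can be done
None
```

The sample cell is latched upright in the light path with its glass faces towards lamp and receiver; the hand is clear, the dark blank was left alone, and the job is handed in at about 20 s of the 42 s allowed (no verdict came back).

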